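# Lock the shop stamp away behind a barrel bolt

## Robot

A 7-joint arm with a two-finger parallel gripper is mounted at the origin on a cart in front of the work surface, level with it; the furniture and walls round the work are solid. World frame = base frame: x ahead of the robot, y to its left, z up, the work surface at z = 0. Lengths are in m, angles in rad, forces in N, time in s.
With the tool pointing down it reaches from about 0.425 to 0.825 m from the base axis. Payload 3.6 kg.
Tool frame: the origin (TCP) lies at the centre of the arm's flange, where the gripper is bolted on; the fingertips stand 186 mm ahead of it and the grasp point (between the pads) lies 167 mm ahead of it; z points along the fingers, y is the direction in which the jaws open and shut (so a half turn about z gives the same grasp; the last joint's range is limited). The gripper opens to 93 mm and grips with 3 to 60 N. Pads are 15 mm wide; open, the fingers measure 128 mm over their backs; the gripper's body (75 mm by 188 mm) begins 65 mm behind the grasp point.
Start: joints at [-1.232, 0.615, -0.013, 1.423, 0.008, 1.103, -0.04], TCP at [0.232, 0.607, 0.405] pointing down, gripper open.
Joint ranges: [-3.12, 3.12], [-0.3, 2.06], [-1.34, 1.32], [0.26, 2.42], [-1.36, 4.5], [0.01, 1.98], [-2.84, 2.84]. Speed limits (rad/s): [2.79, 2.79, 3.14, 3.14, 3.14, 3.14, 3.14].

## Interface

Orientations are given as a rotation vector (axis times angle).
In Python, from bench import telemetry, optics, ticket gives the robot as it stands.
- The arm moves only by the tool play_rows, never from a script. Its argument "increments" is a list of rows, each a list of 7 numbers: the closure, from 0 (fully open) to 1 (shut), then the shift along the tool's x, y, z in mm, then the turn, a rotation vector about the tool's x, y, z in rad. A call has 1 to 5 rows; each row shifts and turns the commanded pose from where the row before left it, along the tool's axes as they then stand; what a row does not reach is not made up. A row lasts 1/12 s, in which the tool goes at most 41.7 mm and 7.16 degrees, less where a joint would pass 70% of its speed; a pose out of reach is approached as far as the arm can. A call is refused whole if a number of a shift passes 41.7 or a number of a turn 0.125, either way. A call with a gripper value outside its range is refused whole. The fingers move at their own pace and stop on an object; "force" is the grip in N (left out, the last holds). Time passes only in rows, so rows that do not move let the fingers close. It gives the time, the measured TCP pose, the force and the opening at its end, in the units of the state.
- telemetry.read_state(): the state, without advancing time (a new reading comes with each control period).
- optics.grab_frame(name): name is "side" or "top" or "wrist"; returns (picture, depth): 400x640x3 uint8, red, green, blue; 400x640 float32, m along the optical axis (not along the pixel's ray), 0 where there is no reading.
- optics.camera_params(name): a dict with "intrinsics" (3x3 intrinsics, pixels), "pose" (4x4, takes a point from camera to world coordinates); the wrist camera has in their place "hand_eye" (4x4, takes a point from camera to tool coordinates, whose origin is the TCP and whose axes are the flange's). Camera axes: x right, y down, z forward; pixel columns grow to the right and rows downward; lengths in m; the calibration is good to about 2 mm. A picture is of the moment at which its call begins: read the wrist's pose just before it. camera_params takes no time and is no camera call.
- ticket.job_done(): hands the job in, once; it reports no verdict.
The state is a dict: "time": time; "joint_pos": joint angles; "qvel": joint speeds; "joint_torque": joint torques, N m; "position": TCP position; "eef_rot": TCP orientation; "force": force on the tool from outside, world axes, zero at the start; "moment": the same for the moment, N m; "opening": finger opening in m.
Only numpy, scipy, OpenCV 4.12 (cv2) and the standard library are available. Lean on these libraries where they do the work, as an engineer would, in place of code of your own. Each camera call takes 0.05 s, during which the arm holds its last target. There are 200 camera calls.

## Task

Lock the shop's self-inking stamp away for the night: stand it upright inside the open compartment of the plywood lock-up box and let go of it, then slide the lid fully shut. Then slide the barrel bolt all the way across into the staple on the lid with its handle still standing up, and after that turn the handle right down into its notch. Do not shift or knock over the ink tin, the glue stick or the tape roll.

Things in the scene. Friction and masses are not known exactly. Their poses are not given: they have to be found in the camera images.
- stamp: the self-inking stamp, standing on the counter: dark foot, narrow waist, T-shaped head on top; 50 mm (its x) x 31 mm (its y) x 81 mm high, 60 g. Origin: centre of its underside. The head is fixed here and solid, 50 x 32 mm, from 64 to 80 mm above the origin: grip it across its y (32 mm wide).
- lock_box: fixed plywood lock-up box, 250 mm (x) x 280 mm (y -150..+130 mm) x 105 mm high. Origin on the counter, 125 mm behind its front face; x points from its front to its back, y to its left, z up. Front left: the open compartment. Right (y < -30 mm): a solid ledge, top at z = 105 mm, carrying the barrel bolt. Behind the compartment: a deck on which the open lid parks.
- compartment (a point): centre of the compartment's floor, 6 mm above the counter; axes as lock_box. Inside 122 mm (x) x 152 mm (y), walls 105 mm high. A flat metal guide strip on top along each side (top at z = 108 mm) narrows the mouth to 138 mm in y.
- lid (a joint): travel of the sliding lid in m: 0 = shut over the compartment (against its stop), 0.112 = fully open, slid along +x of lock_box over the deck behind. Stays where it is left; needs about 2 to 4 N.
- lid_grip (a point): point in the wooden grip bar on the lid, 20 mm above the lid's top (lid top at z = 105 mm, level with the ledge); moves with the lid. The bar is 14 mm thick along x of lock_box, 50 mm long along y, and stands 30 mm above the lid.
- bolt (a joint): travel of the barrel bolt in m along +y of lock_box (towards the lid): 0 = drawn back, 0.035 = home, against its stop, with the rod's end in the staple. Needs about 2 to 4 N. The rod (10 mm) enters the 14 mm wide staple only if the lid is shut within about 2 mm.
- bolt_axis (a point): point on the rod's axis at the foot of the handle, 16 mm above the ledge; moves with the bolt. The rod lies along y of lock_box.
- bolt_handle (a joint): angle of the bolt's handle about the rod in rad: 0 = straight up, 1.5 = down, almost level, pointing to the front of the box (-x of lock_box). A guide rib stops it at about 0.74 rad except at the notch, which it meets only when the bolt is home (within about 2.5 mm). Stays where it is left; needs about 1.5 N at the knob.
- bolt_knob (a point): centre of the steel ball (18 mm across) at the handle's end, 42 mm from the rod's axis on an 8 mm stalk; moves with bolt and handle; about 19 mm above the ledge when down. Straps and rib reach at most 26 mm above the ledge (rib: 14 to 19 mm in front of the rod's axis), the staple 28 mm above the lid.
- ink_tin: bystander: round flat dark tin, 70 mm across, 18 mm high; origin centre of underside; leave alone
- glue_stick: bystander: standing glue stick, 26 mm across, 94 mm high; origin centre of underside; leave alone
- tape_roll: bystander: roll of paper tape lying flat, 46 mm across, 15 mm high; origin centre of underside; leave alone
Not all that is in view belongs to the job. There is more than one size of the stamp; the one meant has the size given above.

How it is judged:
By the outcome, as a careful person would: the job done as asked, in the order asked, and still so for the second after the job is handed in, with the robot touching nothing.
It also fails if it takes over 64 s, if anything falls off the work surface, if the arm or the gripper's body presses on something with over 40 N, if the wrist force passes 120 N, or if a joint passes its speed limit or range.

## Working session

There is one attempt and no reset: what is moved stays moved. The work goes in short steps, Python scripts to look and compute and a tool call to move; the robot and the scene stay as the last step left them, time stands still between calls to the robot, and variables do not carry over. Pictures are saved under pics/ and viewed, about 8 in all and at most 12, crops included, and the job is handed in when it is done.

Besides the shell and the picture viewer there is one more tool, called after "Request:" by a JSON object that holds its "method" and its "body", one argument or row to a line. play_rows: Moves the arm, as the interface text tells. Its arguments: {"type":"object","properties":{"increments":{"type":"array"},"force":{"type":"number"}},"required":["increments"]}

```bash
mkdir -p pics; cat > h.py <<'E'
import numpy as np, cv2
from scipy.spatial.transform import Rotation as R
from bench import telemetry, optics, ticket
def tool():
    s=telemetry.read_state(); T=np.eye(4); T[:3,:3]=R.from_rotvec(s["eef_rot"]).as_matrix(); T[:3,3]=s["position"]; return T
def grab(n):
    T=tool() if n=="wrist" else None
    p,d=optics.grab_frame(n); c=optics.camera_params(n)
    P=T@np.array(c["hand_eye"]) if n=="wrist" else np.array(c["pose"])
    K=np.array(c["intrinsics"]); v,u=np.mgrid[:400,:640]
    X=np.stack([(u-K[0,2])/K[0,0]*d,(v-K[1,2])/K[1,1]*d,d],-1)@P[:3,:3].T+P[:3,3]
    X[d==0]=np.nan
    return p,d,X,K,P
def save(n,p): cv2.imwrite("pics/%s.png"%n,p[...,::-1])
E
python3 - <<'E'
from h import *
s=telemetry.read_state();print(s)
ims=[]
for n in("top","side"):
    p,d,X,K,P=grab(n);np.savez(n+".npz",p=p,X=X,K=K,P=P);save(n,p);print(n,P.round(3).tolist(),K[0,0])
E
```

```text
{'time': 0.0, 'joint_pos': array([-1.23149712,  0.61590936, -0.01263372,  1.42488417,  0.00812694,
        1.10340195, -0.04040483]), 'qvel': array([ 0.00111937, -0.00061131,  0.00035415,  0.00155704, -0.00076762,
       -0.00134677, -0.00020054]), 'joint_torque': array([ 6.05961886e-04, -4.58932042e+01,  2.09186473e-01, -1.65748787e+01,
       -6.10856269e-02,  2.01452791e-02,  2.22362246e-04]), 'position': array([0.23237056, 0.60670789, 0.40359181]), 'eef_rot': array([-0.57118622, -3.08880765,  0.00395533]), 'force': array([ 0.06334537,  0.02801347, -0.57458265]), 'moment': array([ 0.02921114,  0.01216917, -0.01560376]), 'opening': 0.09301591392770686}
top [[-0.009, -0.988, 0.157, 0.336], [-1.0, 0.006, -0.016, -0.021], [0.015, -0.157, -0.987, 1.286], [0.0, 0.0, 0.0, 1.0]] 440.52298725921423
side [[0.999, 0.03, -0.018, 0.557], [0.031, -0.521, 0.853, -0.972], [0.016, -0.853, -0.522, 0.689], [0.0, 0.0, 0.0, 1.0]] 382.77704166703654
```

View pics/top.png

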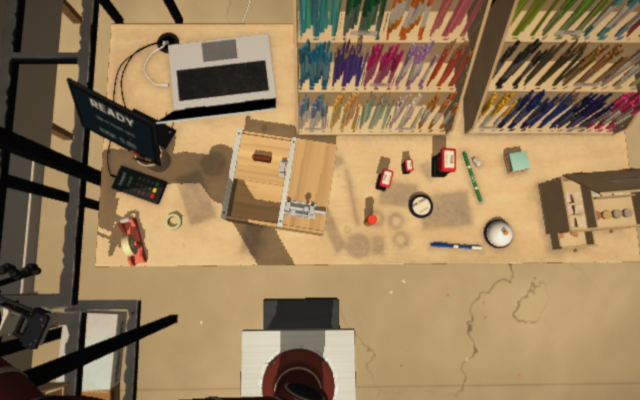

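View pics/side.png

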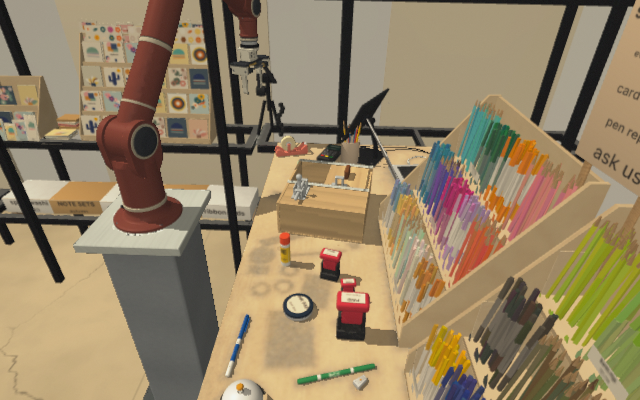

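```bash
python3 - <<'E'
from h import *
Z=np.load("top.npz");p=Z["p"];X=Z["X"]
save("c1",cv2.resize(p[115:245,210:470],None,fx=3,fy=3,interpolation=cv2.INTER_CUBIC))
S=np.load("side.npz");ps=S["p"];XS=S["X"]
hsv=cv2.cvtColor(p,cv2.COLOR_RGB2HSV)
for nm,c in dict(a=(385,178),b=(407,166),c=(445,160),glue=(371,220),ink=(421,205),tape=(174,220)).items():
    u,v=c;w=X[v-22:v+22,u-22:u+22].reshape(-1,3);w=w[w[:,2]>0.012]
    print(nm,len(w),X[v,u].round(3),"zmax",np.nanmax(w[:,2]).round(3),np.nanmin(w,0).round(3),np.nanmax(w,0).round(3))
for c in [(236,128),(336,140),(324,234),(224,222),(262,156),(290,160),(300,209),(250,200),(310,160)]:
    print(c,X[c[1],c[0]].round(3))
E
```

```text
a 317 [ 0.568 -0.244  0.086] zmax 0.087 [ 0.545 -0.319  0.013] [ 0.628 -0.227  0.087]
b 254 [ 0.607 -0.313  0.063] zmax 0.087 [ 0.545 -0.33   0.013] [ 0.632 -0.244  0.087]
c 596 [ 0.613 -0.407  0.108] zmax 0.114 [ 0.583 -0.5    0.012] [ 0.659 -0.395  0.114]
glue 111 [ 0.45  -0.201  0.094] zmax 0.1 [ 0.442 -0.214  0.012] [ 0.479 -0.167  0.1  ]
ink 450 [ 0.499 -0.358  0.024] zmax 0.027 [ 0.465 -0.392  0.013] [ 0.533 -0.323  0.027]
tape 156 [0.463 0.36  0.001] zmax 0.023 [0.438 0.337 0.012] [0.526 0.423 0.023]
(236, 128) [0.74  0.185 0.002]
(336, 140) [ 0.701 -0.116  0.001]
(324, 234) [ 0.419 -0.076  0.002]
(224, 222) [0.456 0.215 0.002]
(262, 156) [0.619 0.093 0.138]
(290, 160) [0.614 0.019 0.111]
(300, 209) [ 0.478 -0.008  0.123]
(250, 200) [0.519 0.139 0.008]
(310, 160) [ 0.615 -0.036  0.106]
```

View pics/c1.png

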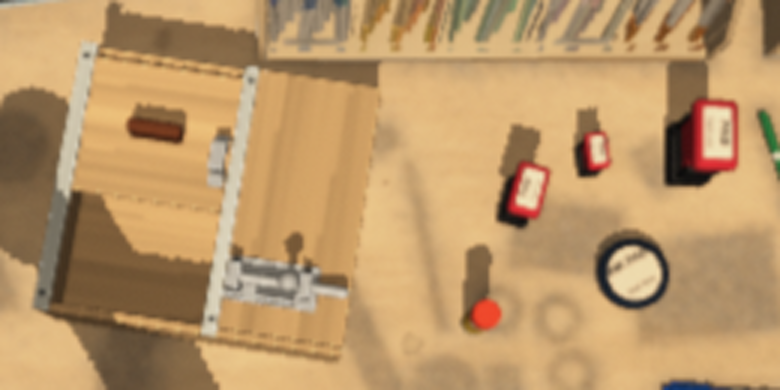

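```bash
cat >> h.py <<'E'
def rect(X,lo,hi,zl,zh,trim=0):
    m=(X[...,0]>lo[0])&(X[...,0]<hi[0])&(X[...,1]>lo[1])&(X[...,1]<hi[1])&(X[...,2]>zl)&(X[...,2]<zh)
    m=cv2.morphologyEx(m.astype(np.uint8),cv2.MORPH_OPEN,np.ones((2,2)))>0
    w=X[m]; r=cv2.minAreaRect((w[:,:2]*1000).astype(np.float32))
    return len(w),np.median(w[:,2]).round(4),w.mean(0).round(4),r
E
python3 - <<'E'
from h import *
for n in("top","side"):
    X=np.load(n+".npz")["X"]
    print(n)
    for nm,a in dict(box=((.43,-.14),(.74,.24),.099,.12),bar=((.55,.02),(.7,.16),.125,.15),stamp=((.53,-.29),(.64,-.21),.07,.1),knob=((.42,-.1),(.6,.02),.14,.19),bolt=((.42,-.1),(.55,.05),.117,.19),staple=((.55,0),(.65,.06),.117,.15)).items():
        try: print(nm,rect(X,*a))
        except Exception as e: print(nm,"none")
E
```

```text
top
box (6620, np.float64(nan), array([nan, nan, nan]), ((576.9136352539062, 50.16099548339844), (307.3699645996094, 262.9243469238281), 82.26124572753906))
bar (158, np.float64(nan), array([nan, nan, nan]), ((604.0361938476562, 74.64271545410156), (88.87910461425781, 29.69161605834961), 74.54289245605469))
stamp (190, np.float64(nan), array([nan, nan, nan]), ((576.6722412109375, -255.80230712890625), (29.01946449279785, 72.55410766601562), 56.047996520996094))
knob (32, np.float64(nan), array([nan, nan, nan]), ((nan, nan), (nan, 0.0), nan))
bolt (254, np.float64(nan), array([nan, nan, nan]), ((469.8906555175781, -23.481685638427734), (107.56723022460938, 29.69976043701172), 76.77482604980469))
staple (57, np.float64(0.132), array([0.5909, 0.0378, 0.1269]), ((593.8058471679688, 37.668052673339844), (12.47010612487793, 28.74669075012207), 80.50652313232422))
side
box (2949, np.float64(nan), array([nan, nan, nan]), ((672.1163940429688, 95.34613037109375), (510.5129699707031, 220.04141235351562), 54.09174728393555))
bar (66, np.float64(nan), array([nan, nan, nan]), ((615.2470703125, 91.60530853271484), (137.9727020263672, 21.684326171875), 69.37974548339844))
stamp (209, np.float64(nan), array([nan, nan, nan]), ((592.2738647460938, -219.09503173828125), (118.48458862304688, 43.64243698120117), 60.572139739990234))
knob (42, np.float64(0.1578), array([ 0.4762, -0.0157,  0.1489]), ((472.9483947753906, 79.27464294433594), (11.48213005065918, 228.81338500976562), 1.4854660034179688))
bolt (189, np.float64(nan), array([nan, nan, nan]), ((480.4424743652344, 58.359642028808594), (276.4325256347656, 34.646949768066406), 88.34786987304688))
staple (41, np.float64(nan), array([nan, nan, nan]), ((601.919677734375, 47.088905334472656), (52.31028747558594, 19.179824829101562), 57.71372985839844))
```

```bash
cat >> h.py <<'E'
def rect(X,lo,hi,zl,zh,it=0):
    m=((X[...,0]>lo[0])&(X[...,0]<hi[0])&(X[...,1]>lo[1])&(X[...,1]<hi[1])&(X[...,2]>zl)&(X[...,2]<zh)).astype(np.uint8)
    n,l,st,_=cv2.connectedComponentsWithStats(m,connectivity=4); k=1+np.argmax(st[1:,4]); w=X[l==k]
    r=cv2.minAreaRect((w[:,:2]*1000).astype(np.float32))
    return len(w),np.median(w,0).round(4),[np.round(q,1) for q in r],st[k][:4]
E
python3 - <<'E'
from h import *
for n in("top","side"):
    X=np.load(n+".npz")["X"]
    print(n)
    for nm,a in dict(box=((.43,-.14),(.74,.24),.099,.12),bar=((.55,.02),(.7,.16),.125,.15),stamp=((.53,-.29),(.64,-.21),.075,.1),knob=((.42,-.1),(.6,.02),.14,.19),bolt=((.42,-.1),(.55,.05),.117,.19),staple=((.55,0),(.65,.06),.117,.15),pit=((.45,.0),(.65,.2),.004,.03)).items():
        try: print(nm,rect(X,*a))
        except Exception as e: print(nm,"none")
print(np.array(optics.camera_params("wrist")["hand_eye"]).round(3),optics.camera_params("wrist")["intrinsics"]);print(tool().round(3))
E
```

```text
top
box (6655, array([0.5837, 0.019 , 0.1069]), [array([560.7,  48.6]), array([280.5, 250.5]), np.float64(80.9)], array([220, 128, 117, 100], dtype=int32))
bar (103, array([0.6168, 0.0957, 0.1358]), [array([618. ,  96.2]), array([48.5, 13.7]), np.float64(81.2)], array([252, 154,  19,   8], dtype=int32))
stamp (189, array([ 0.5709, -0.2469,  0.0818]), [array([ 571. , -247.3]), array([31. , 49.7]), np.float64(75.2)], array([379, 168,  14,  19], dtype=int32))
knob (36, array([ 0.4747, -0.0238,  0.1705]), [array([474.8, -23.5]), array([15.7, 15.4]), np.float64(83.7)], array([303, 205,   7,   7], dtype=int32))
bolt (227, array([ 0.4772, -0.0187,  0.1288]), [array([475.3, -20.9]), array([108. ,  28.7]), np.float64(82.0)], array([284, 202,  42,  13], dtype=int32))
staple (58, array([0.5918, 0.0396, 0.1334]), [array([592.8,  40. ]), array([13.9, 26.1]), np.float64(81.8)], array([279, 161,   7,  11], dtype=int32))
pit (1666, array([0.5191, 0.1224, 0.0079]), [array([518.6, 120.3]), array([138.5, 112.4]), np.float64(80.9)], array([229, 178,  54,  45], dtype=int32))
side
box (2967, array([ 0.579
[... 716 characters left out ...]
 15,  27], dtype=int32))
staple (43, array([0.5935, 0.0319, 0.1299]), [array([590.9,  35.8]), array([18.3, 24.6]), np.float64(89.9)], array([335, 176,   9,   7], dtype=int32))
pit (35, array([0.5164, 0.1876, 0.0243]), [array([515.9, 188. ]), array([ 7.8, 58.3]), np.float64(79.5)], array([308, 180,  17,   4], dtype=int32))
[[-0.    -0.969 -0.246  0.067]
 [ 1.    -0.     0.001  0.001]
 [-0.001 -0.246  0.969  0.021]
 [ 0.     0.     0.     1.   ]] [[339.72433825   0.         323.77195353]
 [  0.         339.72433825 193.14006667]
 [  0.           0.           1.        ]]
[[-0.934  0.358 -0.001  0.232]
 [ 0.358  0.934 -0.002  0.607]
 [-0.    -0.002 -1.     0.404]
 [ 0.     0.     0.     1.   ]]
```

Request:
{"method": "play_rows", "body": {
  "increments": [
    [0, -16, -13, 0, 0, 0, 0],
    [0, -32, -25.5, 0, 0, 0, 0],
    [0, -32, -25.5, 0, 0, 0, 0],
    [0, -32, -25.5, 0, 0, 0, 0],
    [0, -32, -25.5, 0, 0, 0, 0]
  ]
}}

```text
time: 0.52
position: [0.3263, 0.4463, 0.4043]
eef_rot: [-0.571, -3.089, 0.002]
force: [1.5, 0.3, 1.0]
opening: 0.093
```

Request:
{"method": "play_rows", "body": {
  "increments": [
    [0, -32, -25.5, 0, 0, 0, 0],
    [0, -32, -25.5, 0, 0, 0, 0],
    [0, -32, -25.5, 0, 0, 0, 0],
    [0, -32, -25.5, 0, 0, 0, 0],
    [0, -32, -25.5, 0, 0, 0, 0]
  ]
}}

```text
time: 0.93
position: [0.4301, 0.2699, 0.4046]
eef_rot: [-0.571, -3.089, 0.001]
force: [1.1, 0.4, -0.4]
opening: 0.0934
```

Request:
{"method": "play_rows", "body": {
  "increments": [
    [0, -32, -25.5, 0, 0, 0, 0],
    [0, -32, -25.5, 0, 0, 0, 0],
    [0, -32, -25.5, 0, 0, 0, 0],
    [0, -16, -13, 0, 0, 0, 0],
    [0, -21, -34.5, 0, 0, 0, 0]
  ]
}}

```text
time: 1.35
position: [0.5104, 0.1099, 0.4043]
eef_rot: [-0.565, -3.09, -0.005]
force: [0.4, 0.6, -0.1]
opening: 0.093
```

Request:
{"method": "play_rows", "body": {
  "increments": [
    [0, -21, -34.5, 0, 0, 0, 0],
    [0, -21, -34.5, 0, 0, 0, 0],
    [0, -21, -34.5, 0, 0, 0, 0],
    [0, -21, -34.5, 0, 0, 0, 0],
    [0, -21, -34.5, 0, 0, 0, 0]
  ]
}}

```text
time: 1.77
position: [0.5457, -0.0921, 0.4045]
eef_rot: [-0.571, -3.088, -0.0]
force: [0.2, 0.3, 0.3]
opening: 0.0927
```

Request:
{"method": "play_rows", "body": {
  "increments": [
    [0.1, -20, -30, 0, 0, 0, 0],
    [0.1, -10, -16, 0, 0, 0, 0],
    [0.2, 0, 0, 0, 0, 0, -0.05],
    [0.2, 0, 0, 0, 0, 0, -0.05],
    [0.2, 0, 0, 0, 0, 0, 0]
  ]
}}

```text
time: 2.18
position: [0.5572, -0.1446, 0.4041]
eef_rot: [-0.417, -3.112, -0.0]
force: [0.6, 0.4, 0.3]
opening: 0.0757
```

```bash
cat >> h.py <<'E'
def go(x,y,z,jaw=None):
    """tool-frame shift (mm) and tool z turn to bring TCP there"""
    T=tool(); d=T[:3,:3].T@(np.array([x,y,z])-T[:3,3])*1000
    j=np.degrees(np.arctan2(T[1,1],T[0,1]))
    print("TCP",T[:3,3].round(4),"jaw",j.round(2),"tilt",T[:3,2].round(4),"shift",d.round(1),"" if jaw is None else "turn %.3f"%-np.radians((jaw-j+180)%360-180))
E
python3 - <<'E'
from h import *
p,d,X,K,P=grab("wrist");save("w1",p)
for zl in(.07,.075): print(rect(X,(.53,-.29),(.61,-.21),zl,.1))
go(.5705,-.2485,.072+.167,75)
E
```

```text
(1173, array([ 0.5609, -0.2463,  0.0793]), [array([ 567.5, -247.9]), array([30.9, 44.8]), np.float64(73.4)], array([203, 197,  36,  47], dtype=int32))
(1087, array([ 0.5614, -0.247 ,  0.0794]), [array([ 567.5, -247.9]), array([30.9, 44.8]), np.float64(73.4)], array([203, 198,  35,  46], dtype=int32))
TCP [ 0.5572 -0.1441  0.4042] jaw 74.7 tilt [-1.1e-03  5.0e-04 -1.0e+00] shift [-40.5 -97.3 165.2] turn -0.005
```

View pics/w1.png

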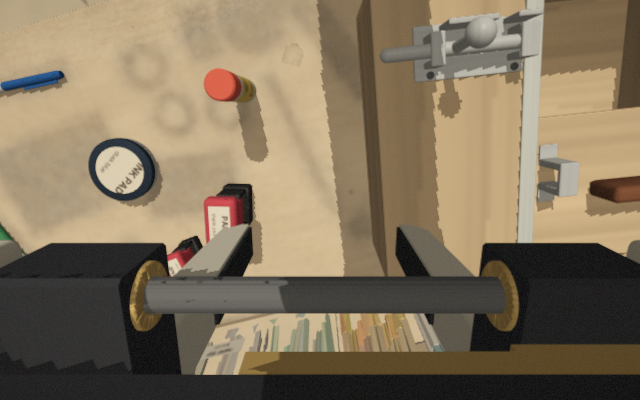

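Request:
{"method": "play_rows", "body": {
  "increments": [
    [0.25, -14, -32.5, 0, 0, 0, 0],
    [0.25, -14, -32.5, 0, 0, 0, 0],
    [0.25, -12.5, -32, 0, 0, 0, 0],
    [0.25, 0, 0, 25, 0, 0, 0],
    [0.25, 0, 0, 35, 0, 0, 0]
  ]
}}

```text
time: 2.65
position: [0.5715, -0.2516, 0.3472]
eef_rot: [0.424, 3.104, -0.007]
force: [0.4, 0.3, -0.6]
opening: 0.07
```

Request:
{"method": "play_rows", "body": {
  "increments": [
    [0.25, 0, 0, 35, 0, 0, 0],
    [0.25, 0, 0, 15, 0, 0, 0],
    [0.25, 0, 0, 0, 0, 0, 0],
    [0.25, 0, 0, 0, 0, 0, 0]
  ]
}}

```text
time: 2.98
position: [0.5711, -0.2476, 0.2941]
eef_rot: [-0.416, -3.112, -0.001]
force: [0.5, -0.6, 0.2]
opening: 0.0696
```

```bash
python3 - <<'E'
from h import *
go(.570,-.248,.074+.167,75)
E
```

```text
TCP [ 0.5711 -0.2476  0.2941] jaw 74.78 tilt [-1.7e-03  6.0e-04 -1.0e+00] shift [ 0.9 -0.6 53.1] turn -0.004
```

Descend, grip, lift.

Request:
{"method": "play_rows", "body": {
  "increments": [
    [0.25, 1, -0.5, 25, 0, 0, 0],
    [0.25, 0, 0, 20, 0, 0, 0],
    [0.25, 0, 0, 8, 0, 0, 0],
    [0.25, 0, 0, 0, 0, 0, 0],
    [0.5, 0, 0, 0, 0, 0, 0]
  ],
  "force": 12
}}

```text
time: 3.4
position: [0.5706, -0.2485, 0.2432]
eef_rot: [0.416, 3.112, -0.001]
force: [1.1, 0.1, 0.3]
opening: 0.0663
```

Request:
{"method": "play_rows", "body": {
  "increments": [
    [0.7, 0, 0, 0, 0, 0, 0],
    [0.9, 0, 0, 0, 0, 0, 0],
    [1, 0, 0, 0, 0, 0, 0],
    [1, 0, 0, 0, 0, 0, 0],
    [1, 0, 0, 0, 0, 0, 0]
  ]
}}

```text
time: 3.82
position: [0.57, -0.2484, 0.2422]
eef_rot: [0.416, 3.113, -0.0]
force: [0.4, 0.3, 0.4]
opening: 0.0342
```

Request:
{"method": "play_rows", "body": {
  "increments": [
    [1, 0, 0, 0, 0, 0, 0],
    [1, 0, 0, 0, 0, 0, 0],
    [1, 0, 0, -10, 0, 0, 0],
    [1, 0, 0, -20, 0, 0, 0],
    [1, 0, 0, -20, 0, 0, 0]
  ]
}}

```text
time: 4.23
position: [0.5696, -0.2482, 0.2919]
eef_rot: [-0.416, -3.111, -0.001]
force: [0.5, -0.3, 0.7]
opening: 0.0311
```

Request:
{"method": "play_rows", "body": {
  "increments": [
    [1, 0, 0, -36, 0, 0, 0],
    [1, 0, 0, -38, 0, 0, 0],
    [1, 0, 0, -38, 0, 0, 0],
    [1, 0, 0, -38, 0, 0, 0],
    [1, 10, 12, -15, 0, 0, 0]
  ]
}}

```text
time: 4.65
position: [0.5636, -0.2371, 0.4633]
eef_rot: [0.421, 3.102, -0.009]
force: [0.6, -0.2, 0.1]
opening: 0.031
```

Request:
{"method": "play_rows", "body": {
  "increments": [
    [1, 19, 25, 0, 0, 0, 0],
    [1, 19, 25, 0, 0, 0, 0],
    [1, 19, 25, 0, 0, 0, 0],
    [1, 19, 25, 0, 0, 0, 0],
    [1, 9, 15, 0, 0, 0, 0.06]
  ]
}}

```text
time: 5.07
position: [0.5099, -0.0975, 0.4574]
eef_rot: [-0.505, -3.099, -0.003]
force: [0.8, 0.3, -0.6]
opening: 0.031
```

Request:
{"method": "play_rows", "body": {
  "increments": [
    [1, 0, 0, 0, 0, 0, 0.122],
    [1, 0, 0, 0, 0, 0, 0.122],
    [1, 0, 0, 0, 0, 0, 0.122],
    [1, 0, 0, 0, 0, 0, 0.122],
    [1, 0, 0, 0, 0, 0, 0.122]
  ]
}}

```text
time: 5.48
position: [0.5112, -0.1008, 0.4573]
eef_rot: [1.425, 2.8, 0.0]
force: [0.1, -0.3, -0.5]
opening: 0.0309
```

Request:
{"method": "play_rows", "body": {
  "increments": [
    [1, 0, 0, 0, 0, 0, 0.122],
    [1, 0, 0, 0, 0, 0, 0.122],
    [1, 0, 0, 0, 0, 0, 0.122],
    [1, 0, 0, 0, 0, 0, 0.122],
    [1, 0, 0, 0, 0, 0, 0.122]
  ]
}}

```text
time: 5.9
position: [0.5113, -0.1008, 0.4572]
eef_rot: [-2.2, -2.242, -0.0]
force: [0.4, 0.3, -0.8]
opening: 0.0315
```

Request:
{"method": "play_rows", "body": {
  "increments": [
    [1, 0, 0, 0, 0, 0, 0.122],
    [1, 0, 0, 0, 0, 0, 0.06],
    [1, 0, 0, 0, 0, 0, 0],
    [1, 0, 0, 0, 0, 0, 0]
  ]
}}

```text
time: 6.23
position: [0.5114, -0.1007, 0.4571]
eef_rot: [-2.387, -2.043, -0.0]
force: [-0.2, 0.2, -0.6]
opening: 0.0308
```

```bash
python3 - <<'E'
from h import *
go(.5119,.1153,.46,-9)
p,d,X,K,P=grab("wrist");save("w2",p)
E
```

```text
TCP [ 0.5114 -0.1007  0.4571] jaw -8.88 tilt [-0.e+00  1.e-04 -1.e+00] shift [213.5 -32.8  -2.9] turn 0.002
```

View pics/w2.png

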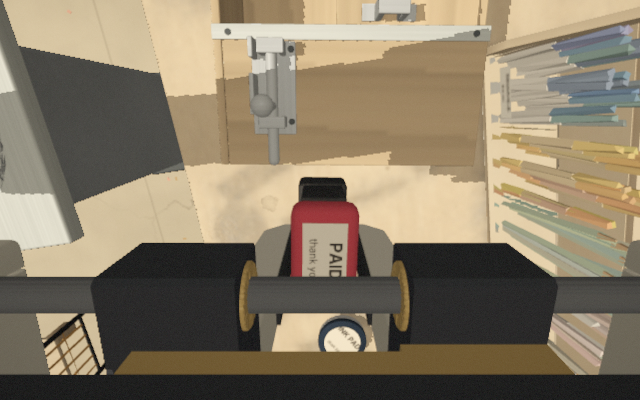

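Request:
{"method": "play_rows", "body": {
  "increments": [
    [1, 25, -4, 0, 0, 0, 0],
    [1, 38, -6, 0, 0, 0, 0],
    [1, 38, -6, 0, 0, 0, 0],
    [1, 38, -6, 0, 0, 0, 0],
    [1, 38, -6, 0, 0, 0, 0]
  ]
}}

```text
time: 6.7
position: [0.5113, 0.0798, 0.4571]
eef_rot: [-2.388, -2.041, -0.001]
force: [0.6, 0.1, -0.4]
opening: 0.0311
```

Request:
{"method": "play_rows", "body": {
  "increments": [
    [1, 26, -4, 0, 0, 0, 0],
    [1, 11, -1, 0, 0, 0, 0],
    [1, 0, 0, 0, 0, 0, 0],
    [1, 0, 0, 0, 0, 0, 0]
  ]
}}

```text
time: 7.03
position: [0.5126, 0.1143, 0.4568]
eef_rot: [2.388, 2.039, -0.002]
force: [-0.2, -1.2, -1.3]
opening: 0.0309
```

```bash
python3 - <<'E'
from h import *
go(.5119,.1153,.249,-9)
p,d,X,K,P=grab("top");save("t2",cv2.resize(p[100:260,180:380],None,fx=3,fy=3))
E
```

```text
TCP [0.5126 0.1143 0.4568] jaw -9.02 tilt [-1.0e-04 -1.7e-03 -1.0e+00] shift [  1.2  -0.9 207.8] turn -0.000
```

View pics/t2.png

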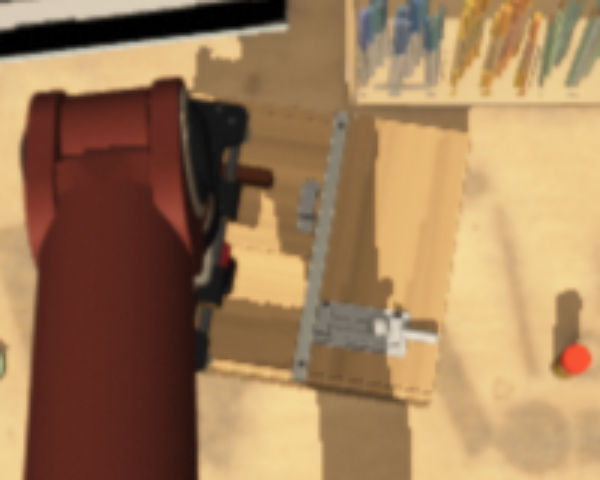

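Request:
{"method": "play_rows", "body": {
  "increments": [
    [1, 1, -1, 25, 0, 0, 0],
    [1, 0, 0, 35, 0, 0, 0],
    [1, 0, 0, 35, 0, 0, 0],
    [1, 0, 0, 35, 0, 0, 0],
    [1, 0, 0, 35, 0, 0, 0]
  ]
}}

```text
time: 7.5
position: [0.512, 0.1136, 0.291]
eef_rot: [2.392, 2.033, 0.001]
force: [0.8, 1.2, -0.9]
opening: 0.0311
```

Request:
{"method": "play_rows", "body": {
  "increments": [
    [1, 0, 0, 25, 0, 0, 0],
    [1, 0, 0, 10, 0, 0, 0],
    [1, 0, 0, 4, 0, 0, 0],
    [1, 0, 0, 2, 0, 0, 0],
    [1, 0, 0, 1, 0, 0, 0]
  ]
}}

```text
time: 7.92
position: [0.5125, 0.1159, 0.251]
eef_rot: [2.389, 2.038, 0.004]
force: [-0.1, 0.2, -0.2]
opening: 0.0308
```

Request:
{"method": "play_rows", "body": {
  "increments": [
    [1, 0, 0, 0, 0, 0, 0],
    [1, 0, 0, 0, 0, 0, 0],
    [1, 0, 0, 0, 0, 0, 0]
  ]
}}

```text
time: 8.17
position: [0.5119, 0.1169, 0.2509]
eef_rot: [2.388, 2.04, 0.003]
force: [-0.4, 0.5, -1.0]
opening: 0.0308
```

Request:
{"method": "play_rows", "body": {
  "increments": [
    [1, 0, 0, 1.5, 0, 0, 0],
    [1, 0, 0, 0, 0, 0, 0],
    [1, 0, 0, 1, 0, 0, 0],
    [1, 0, 0, 0, 0, 0, 0],
    [1, 0, 0, 0, 0, 0, 0]
  ]
}}

```text
time: 8.58
position: [0.5115, 0.1169, 0.2478]
eef_rot: [-2.388, -2.04, -0.0]
force: [-1.6, -0.5, 5.4]
opening: 0.031
```

Request:
{"method": "play_rows", "body": {
  "increments": [
    [1, 0, 0, 0.7, 0, 0, 0],
    [1, 0, 0, 0, 0, 0, 0],
    [1, 0, 0, 0, 0, 0, 0]
  ]
}}

```text
time: 8.83
position: [0.5114, 0.1168, 0.2477]
eef_rot: [-2.388, -2.04, 0.0]
force: [-3.6, 0.3, 10.1]
opening: 0.0311
```

Request:
{"method": "play_rows", "body": {
  "increments": [
    [1, 0, 0, -0.9, 0, 0, 0],
    [0.9, 0, 0, 0, 0, 0, 0],
    [0.6, 0, 0, 0, 0, 0, 0],
    [0.5, 0, 0, 0, 0, 0, 0],
    [0.5, 0, 0, 0, 0, 0, 0]
  ]
}}

```text
time: 9.25
position: [0.5117, 0.1168, 0.2472]
eef_rot: [2.389, 2.041, -0.001]
force: [-0.2, -0.2, 0.4]
opening: 0.0446
```

Request:
{"method": "play_rows", "body": {
  "increments": [
    [0.5, 0, 0, 0, 0, 0, 0],
    [0.5, 0, 0, 0, 0, 0, 0],
    [0.5, 0, 0, -5, 0, 0, 0],
    [0.5, 0, 0, -15, 0, 0, 0],
    [0.5, 0, 0, -30, 0, 0, 0]
  ]
}}

```text
time: 9.67
position: [0.5105, 0.1167, 0.2956]
eef_rot: [-2.386, -2.038, 0.01]
force: [0.4, 0.6, -0.4]
opening: 0.0465
```

Request:
{"method": "play_rows", "body": {
  "increments": [
    [0.5, 0, 0, -35, 0, 0, 0],
    [0.5, 0, 0, -35, 0, 0, 0],
    [0.5, 0, 0, -10, 0, 0, 0],
    [0.5, 0, 0, 0, 0, 0, 0],
    [0.5, 0, 0, 0, 0, 0, 0]
  ]
}}

```text
time: 10.08
position: [0.5113, 0.1169, 0.3774]
eef_rot: [-2.388, -2.041, -0.0]
force: [0.0, -0.4, -0.2]
opening: 0.0466
```

```bash
python3 - <<'E'
from h import *
p,d,X,K,P=grab("wrist");save("w3",p)
print(rect(X,(.45,.03),(.56,.2),.07,.1))
print("bar",rect(X,(.55,.02),(.7,.16),.12,.15))
go(.6175,.0955,.131+.167,-9)
E
```

```text
(2170, array([0.5118, 0.1207, 0.0853]), [array([511.7, 118.6]), array([49.8, 30.6]), np.float64(80.3)], array([305, 160,  38,  60], dtype=int32))
bar (1678, array([0.6146, 0.1002, 0.133 ]), [array([616.6,  96.8]), array([48. , 13.7]), np.float64(80.8)], array([459, 178,  33,  65], dtype=int32))
TCP [0.511  0.1169 0.3763] jaw -8.98 tilt [-2.6e-03 -4.0e-04 -1.0e+00] shift [ -4.4 108.8  78. ] turn 0.000
```

View pics/w3.png

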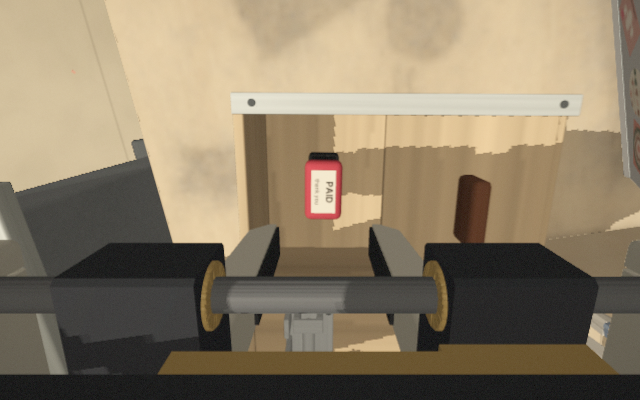

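Request:
{"method": "play_rows", "body": {
  "increments": [
    [0.5, -2, 30, 0, 0, 0, 0],
    [0.5, -2, 40, 0, 0, 0, 0],
    [0.5, 0, 38, 0, 0, 0, 0],
    [0.5, 0, 0, 25, 0, 0, 0],
    [0.5, 0, 0, 30, 0, 0, 0]
  ]
}}

```text
time: 10.55
position: [0.6198, 0.0947, 0.321]
eef_rot: [2.389, 2.036, 0.003]
force: [-0.2, -0.1, -0.8]
opening: 0.0467
```

Request:
{"method": "play_rows", "body": {
  "increments": [
    [0.5, 0, 0, 15, 0, 0, 0],
    [0.5, 0, 0, 7, 0, 0, 0],
    [0.5, 0, 0, 0, 0, 0, 0],
    [0.5, 0, 0, 0, 0, 0, 0]
  ]
}}

```text
time: 10.88
position: [0.6176, 0.0959, 0.2996]
eef_rot: [-2.388, -2.04, 0.002]
force: [0.6, -0.1, 0.8]
opening: 0.0466
```

Request:
{"method": "play_rows", "body": {
  "increments": [
    [0.8, 0, 0, 0, 0, 0, 0],
    [1, 0, 0, 0, 0, 0, 0],
    [1, 0, 0, 0, 0, 0, 0],
    [1, 0, 0, 0, 0, 0, 0],
    [1, 0, 0, 0, 0, 0, 0]
  ],
  "force": 12
}}

```text
time: 11.3
position: [0.6177, 0.096, 0.3011]
eef_rot: [2.388, 2.04, 0.002]
force: [0.3, -0.3, -0.1]
opening: 0.0175
```

```bash
python3 - <<'E'
from h import *
go(.617,.096,.298,-9)
E
```

```text
TCP [0.6177 0.096  0.3011] jaw -8.98 tilt [ 1.1e-03  3.0e-04 -1.0e+00] shift [-0.2 -0.7  3.1] turn 0.000
```

Request:
{"method": "play_rows", "body": {
  "increments": [
    [1, 0, 0, 1, 0, 0, 0],
    [1, 0, 0, 0, 0, 0, 0],
    [1, 0, 0, 0, 0, 0, 0],
    [1, 0, -5, 0, 0, 0, 0],
    [1, 0, -10, 0, 0, 0, 0]
  ]
}}

```text
time: 11.72
position: [0.6046, 0.098, 0.3006]
eef_rot: [2.386, 2.036, 0.009]
force: [3.1, -0.3, 2.5]
opening: 0.0136
```

Request:
{"method": "play_rows", "body": {
  "increments": [
    [1, 0, -15, 0, 0, 0, 0],
    [1, 0, -15, 0, 0, 0, 0],
    [1, 0, -15, 0, 0, 0, 0],
    [1, 0, -15, 0, 0, 0, 0],
    [1, 0, -15, 0, 0, 0, 0]
  ]
}}

```text
time: 12.13
position: [0.5296, 0.1102, 0.3005]
eef_rot: [2.386, 2.038, 0.009]
force: [3.7, 0.8, 2.0]
opening: 0.0136
```

Request:
{"method": "play_rows", "body": {
  "increments": [
    [1, 0, -10, 0, 0, 0, 0],
    [1, 0, -7, 0, 0, 0, 0],
    [1, 0, -3, 0, 0, 0, 0],
    [1, 0, -2, 0, 0, 0, 0],
    [1, 0, 0, 0, 0, 0, 0]
  ]
}}

```text
time: 12.55
position: [0.5117, 0.113, 0.3005]
eef_rot: [2.38, 2.031, 0.021]
force: [12.7, -0.6, -6.9]
opening: 0.0141
```

```bash
python3 - <<'E'
from h import *
s=np.array([.6177,.096]); b=s-.112*np.array([.988,-.156]); print(b)
go(b[0],b[1],.300,-9)
E
```

```text
[0.507044 0.113472]
TCP [0.5117 0.113  0.3005] jaw -9.05 tilt [ 1.820e-02 -7.000e-04 -9.998e-01] shift [-0.3 -4.7  0.5] turn -0.001
```

Request:
{"method": "play_rows", "body": {
  "increments": [
    [1, 0, -1.5, 0, 0, 0, 0],
    [1, 0, 0, 0, 0, 0, 0],
    [1, 0, 0, 0, 0, 0, 0]
  ]
}}

```text
time: 12.8
position: [0.5113, 0.1131, 0.3005]
eef_rot: [2.379, 2.03, 0.024]
force: [15.4, -1.0, -8.7]
opening: 0.0137
```

Request:
{"method": "play_rows", "body": {
  "increments": [
    [0.8, 0, 3, 0, 0, 0, 0],
    [0.6, 0, 3, 0, 0, 0, 0],
    [0.5, 0, 0, 0, 0, 0, 0],
    [0.5, 0, 0, 0, 0, 0, 0],
    [0.5, 0, 0, -15, 0, 0, 0]
  ]
}}

```text
time: 13.22
position: [0.5096, 0.1128, 0.3119]
eef_rot: [-2.385, -2.038, 0.012]
force: [-0.9, 0.6, -0.6]
opening: 0.0408
```

Request:
{"method": "play_rows", "body": {
  "increments": [
    [0.5, 0, 0, -30, 0, 0, 0],
    [0.5, 0, 0, -35, 0, 0, 0],
    [0.5, 10, 0, -20, 0, 0, 0],
    [0.5, 0, 0, 0, 0, 0, 0],
    [0.5, 0, 0, 0, 0, 0, 0]
  ]
}}

```text
time: 13.63
position: [0.5124, 0.1232, 0.3999]
eef_rot: [-2.387, -2.042, -0.001]
force: [-0.2, 0.0, -0.3]
opening: 0.0464
```

```bash
python3 - <<'E'
from h import *
o=np.array([.5614,.0569]);B=np.array([[.9877,-.1564],[.1564,.9877]])
for n in("wrist","top"):
    p,d,X,K,P=grab(n)
    if n=="wrist":save("w4",p)
    for nm,a in dict(bar=((.46,.06),(.56,.16),.123,.15),staple=((.45,.0),(.53,.07),.117,.15),knob=((.42,-.1),(.6,.02),.14,.19),bolt=((.42,-.1),(.53,.02),.117,.19)).items():
        try: r=rect(X,*a); print(n,nm,r[0],r[1],r[2],"box",(B@(r[2][0]/1000-o)).round(4))
        except Exception as e: print(n,nm,"none")
go(.5114,.1129,.4,-9)
E
```

```text
wrist bar 1148 [0.5155 0.1149 0.1334] [array([515.5, 112.8]), array([49.2, 13.9]), np.float64(81.0)] box [-0.0541  0.048 ]
wrist staple 455 [0.483  0.0207 0.1278] [array([482.9,  14.1]), array([29.6, 22.7]), np.float64(80.7)] box [-0.0708 -0.0546]
wrist knob none
wrist bolt 335 [0.4817 0.0037 0.1243] [array([482.4,   4.8]), array([36.9, 13.9]), np.float64(69.2)] box [-0.0699 -0.0638]
top bar 63 [0.5142 0.1025 0.1357] [array([514.8, 103.5]), array([29.6, 14.5]), np.float64(80.9)] box [-0.0533  0.0387]
top staple 80 [0.4828 0.0235 0.1298] [array([480.8,  17.6]), array([30.3, 28.8]), np.float64(82.6)] box [-0.0735 -0.0514]
top knob 37 [ 0.4748 -0.0238  0.1711] [array([474.9, -23.8]), array([15.4, 15.6]), np.float64(89.6)] box [-0.0728 -0.0932]
top bolt 172 [ 0.4766 -0.0303  0.1284] [array([476.3, -27.8]), array([93.2, 23. ]), np.float64(88.6)] box [-0.0708 -0.097 ]
TCP [0.512  0.1225 0.398 ] jaw -8.98 tilt [-3.8e-03 -9.0e-04 -1.0e+00] shift [-9.6  0.9 -1.9] turn 0.000
```

View pics/w4.png

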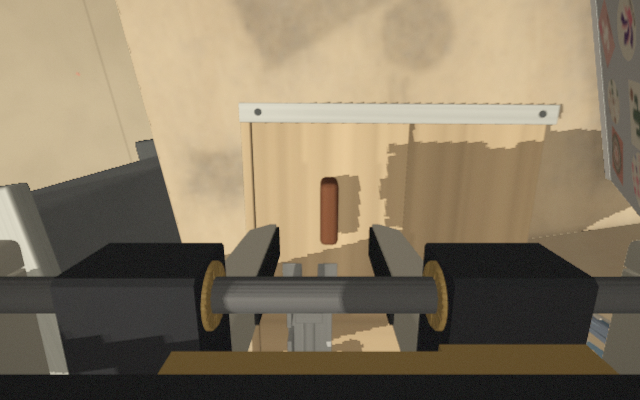

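Request:
{"method": "play_rows", "body": {
  "increments": [
    [0.5, -25, -2, 0, 0, 0, 0],
    [0.5, -38, -4, 0, 0, 0, 0],
    [0.5, -38, -4, 0, 0, 0, 0],
    [0.5, -32, -3, 0, 0, 0, 0],
    [0.5, -17, -1, 0, 0, 0, -0.06]
  ]
}}

```text
time: 14.15
position: [0.4735, -0.0277, 0.3979]
eef_rot: [-2.331, -2.104, 0.009]
force: [0.9, -1.1, 1.0]
opening: 0.0465
```

Request:
{"method": "play_rows", "body": {
  "increments": [
    [0.5, 0, 0, 0, 0, 0, -0.12],
    [0.5, 0, 0, 0, 0, 0, -0.12],
    [0.5, 0, 0, 0, 0, 0, -0.12],
    [0.5, 0, 0, 0, 0, 0, -0.12],
    [0.5, 0, 0, 0, 0, 0, -0.12]
  ]
}}

```text
time: 14.57
position: [0.4749, -0.0237, 0.3977]
eef_rot: [-1.59, -2.705, 0.004]
force: [-0.2, -0.1, -0.7]
opening: 0.0463
```

Request:
{"method": "play_rows", "body": {
  "increments": [
    [0.5, 0, 0, 0, 0, 0, -0.12],
    [0.5, 0, 0, 0, 0, 0, -0.12],
    [0.5, 0, 0, 0, 0, 0, -0.12],
    [0.5, 0, 0, 0, 0, 0, -0.12],
    [0.5, 0, 0, 0, 0, 0, -0.12]
  ]
}}

```text
time: 14.98
position: [0.4749, -0.0236, 0.3976]
eef_rot: [-0.719, -3.053, 0.002]
force: [0.0, 0.4, -0.1]
opening: 0.0468
```

Request:
{"method": "play_rows", "body": {
  "increments": [
    [0.5, 0, 0, 0, 0, 0, -0.12],
    [0.5, 0, 0, 0, 0, 0, -0.12],
    [0.5, 0, 0, 0, 0, 0, -0.071],
    [0.5, 0, 0, 0, 0, 0, 0],
    [0.5, 0, 0, 0, 0, 0, 0]
  ]
}}

```text
time: 15.4
position: [0.4752, -0.0237, 0.3981]
eef_rot: [-0.25, -3.128, 0.0]
force: [0.3, 0.2, -0.8]
opening: 0.0464
```

```bash
python3 - <<'E'
from h import *
o=np.array([.5614,.0569]);B=np.array([[.9877,-.1564],[.1564,.9877]])
p,d,X,K,P=grab("wrist");save("w5",p)
for nm,a in dict(staple=((.45,.0),(.53,.07),.117,.15),knob=((.42,-.1),(.6,.02),.14,.19),bolt=((.42,-.1),(.53,.02),.117,.19)).items():
    try: r=rect(X,*a); print(nm,r,"box",(B@(r[2][0]/1000-o)).round(4))
    except Exception as e: print(nm,"none")
go(.4748,-.0238,.338,81); print(telemetry.read_state()["joint_pos"].round(2))
E
```

```text
staple (835, array([0.4823, 0.0209, 0.1277]), [array([483.7,  15.1]), array([31.6, 22.9]), np.float64(82.6)], array([353, 185,  43,  32], dtype=int32)) box [-0.0702 -0.0534]
knob (575, array([ 0.4729, -0.0236,  0.1682]), [array([474.5, -23.8]), array([17.6, 16.9]), np.float64(54.7)], array([309, 200,  27,  27], dtype=int32)) box [-0.0732 -0.0933]
bolt (2323, array([ 0.4744, -0.0271,  0.1254]), [array([476.3, -28.1]), array([100.1,  23. ]), np.float64(81.0)], array([253, 185, 130,  42], dtype=int32)) box [-0.0708 -0.0973]
TCP [ 0.4753 -0.0236  0.3984] jaw 80.89 tilt [-0.0028  0.     -1.    ] shift [ 0.3 -0.3 60.4] turn -0.002
[ 0.02  0.36 -0.02  1.92  0.01  0.87  1.4 ]
```

View pics/w5.png

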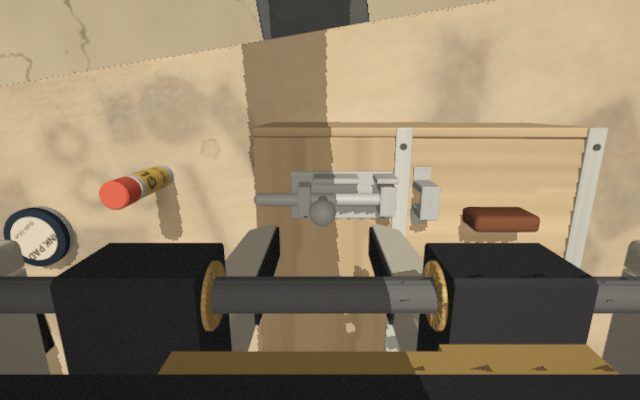

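Request:
{"method": "play_rows", "body": {
  "increments": [
    [0.5, 0, 0, 25, 0, 0, 0],
    [0.5, 0, 0, 25, 0, 0, 0],
    [0.5, 0, 0, 10, 0, 0, 0],
    [0.5, 0, 0, 0, 0, 0, 0],
    [0.7, 0, 0, 0, 0, 0, 0]
  ],
  "force": 10
}}

```text
time: 15.87
position: [0.4757, -0.0233, 0.339]
eef_rot: [-0.247, -3.13, 0.0]
force: [0.0, -0.4, 0.3]
opening: 0.043
```

Request:
{"method": "play_rows", "body": {
  "increments": [
    [0.9, 0, 0, 0, 0, 0, 0],
    [1, 0, 0, 0, 0, 0, 0],
    [1, 0, 0, 0, 0, 0, 0],
    [1, 0, 0, 0, 0, 0, 0],
    [1, 0, 0, 0, 0, 0, 0]
  ]
}}

```text
time: 16.28
position: [0.476, -0.0237, 0.3402]
eef_rot: [0.247, 3.13, -0.001]
force: [0.8, -0.9, 3.5]
opening: 0.0166
```

Request:
{"method": "play_rows", "body": {
  "increments": [
    [1, 0, 0, 0, 0, 0, 0],
    [1, 0, 5, 0, 0, 0, 0],
    [1, 0, 8, 0, 0, 0, 0],
    [1, 0, 8, 0, 0, 0, 0],
    [1, 0, 0, 0, 0, 0, 0]
  ]
}}

```text
time: 16.7
position: [0.4797, -0.0008, 0.3401]
eef_rot: [0.242, 3.13, 0.002]
force: [0.2, -0.2, 5.4]
opening: 0.0172
```

```bash
python3 - <<'E'
from h import *
go(.4748+.0055,-.0238+.0346,.338,81)
E
```

```text
TCP [ 0.4797 -0.0008  0.3401] jaw 81.14 tilt [ 0.0021  0.001  -1.    ] shift [ 1.2 11.5  2.1] turn 0.002
```

Request:
{"method": "play_rows", "body": {
  "increments": [
    [1, 0, 6, 0, 0, 0, 0],
    [1, 0, 4, 0, 0, 0, 0],
    [1, 0, 2, 0, 0, 0, 0],
    [1, 0, 2, 0, 0, 0, 0],
    [1, 0, 0, 0, 0, 0, 0]
  ]
}}

```text
time: 17.12
position: [0.4815, 0.0096, 0.3401]
eef_rot: [0.248, 3.131, -0.006]
force: [-0.6, -6.4, 7.3]
opening: 0.017
```

Request:
{"method": "play_rows", "body": {
  "increments": [
    [1, 0, 1, 0, 0, 0, 0],
    [1, 0, 0, 0, 0, 0, 0],
    [1, 0, 0, 0, 0, 0, 0]
  ]
}}

```text
time: 17.37
position: [0.4815, 0.0098, 0.3401]
eef_rot: [0.249, 3.131, -0.008]
force: [-0.4, -7.3, 6.6]
opening: 0.0171
```

```bash
python3 - <<'E'
from h import *
go(.476+.0055,-.0237+.0346,.338,81)
X=grab("top")[2]
for a in [((.42,-.1),(.6,.06),.145,.19)]: print(rect(X,*a))
E
```

```text
TCP [0.4815 0.0098 0.3401] jaw 80.9 tilt [ 3.0e-04 -4.8e-03 -1.0e+00] shift [0.2 1.1 2.1] turn -0.002Traceback (most recent call last):
  File "<stdin>", line 4, in <module>
  File "h.py", line 22, in rect
    n,l,st,_=cv2.connectedComponentsWithStats(m,connectivity=4); k=1+np.argmax(st[1:,4]); w=X[l==k]
                                                                     ~~~~~~~~~^^^^^^^^^^
    return _wrapfunc(a, 'argmax', axis=axis, out=out, **kwds)
    return bound(*args, **kwds)
ValueError: attempt to get argmax of an empty sequence
```

Request:
{"method": "play_rows", "body": {
  "increments": [
    [1, 0, 1.5, 0, 0, 0, 0],
    [1, 0, 1, 0, 0, 0, 0],
    [1, 0, 0, 0, 0, 0, 0],
    [1, 0, 0, 0, 0, 0, 0]
  ],
  "force": 15
}}

```text
time: 17.75
position: [0.4817, 0.0106, 0.3401]
eef_rot: [0.252, 3.131, -0.012]
force: [-1.2, -10.5, 7.2]
opening: 0.0171
```

```bash
python3 - <<'E'
from h import *
go(.476+.0055,-.0237+.0346,.338,81)
E
```

```text
TCP [0.4817 0.0106 0.3401] jaw 80.81 tilt [-6.0e-04 -7.6e-03 -1.0e+00] shift [0.3 0.3 2.1] turn -0.003
```

Request:
{"method": "play_rows", "body": {
  "increments": [
    [1, 6.3, -1, 0.5, 0, 0, 0],
    [1, 6.1, -1, 1.4, 0, 0, 0],
    [1, 5.9, 0, 2.3, 0, 0, 0],
    [1, 5.4, 0, 3.2, 0, 0, 0],
    [1, 0, 0, 0, 0, 0, 0]
  ]
}}

```text
time: 18.17
position: [0.457, 0.0139, 0.3313]
eef_rot: [-0.25, -3.129, 0.008]
force: [0.1, -7.9, -1.7]
opening: 0.0169
```

Request:
{"method": "play_rows", "body": {
  "increments": [
    [1, 4.9, 0, 3.9, 0, 0, 0],
    [1, 4.3, 0, 4.6, 0, 0, 0],
    [1, 3.5, 0, 5.2, 0, 0, 0],
    [1, 0, 0, 0, 0, 0, 0],
    [1, 0, 0, 0, 0, 0, 0]
  ]
}}

```text
time: 18.58
position: [0.4447, 0.016, 0.3175]
eef_rot: [-0.25, -3.128, 0.008]
force: [-0.2, -9.5, -1.4]
opening: 0.0168
```

```bash
python3 - <<'E'
from h import *
a=np.radians(171);k=.0364
go(.4817+k*np.cos(a),.0106+k*np.sin(a),.3401-.0211,81); print(telemetry.read_state()["force"])
E
```

```text
TCP [0.4447 0.016  0.3175] jaw 80.86 tilt [-0.0036 -0.0045 -1.    ] shift [-1.   0.5 -1.5] turn -0.002
[-0.18014465 -9.51742967 -1.41897123]
```

Request:
{"method": "play_rows", "body": {
  "increments": [
    [1, 2.5, 0, 5.7, 0, 0, 0],
    [1, 1.5, 0, 6, 0, 0, 0],
    [1, 0.8, 0, 5, 0, 0, 0],
    [1, 0, 0, 0, 0, 0, 0],
    [1, 0, 0, 0, 0, 0, 0]
  ]
}}

```text
time: 19.0
position: [0.4395, 0.0168, 0.3006]
eef_rot: [-0.25, -3.127, 0.007]
force: [-1.2, -7.7, -1.1]
opening: 0.0167
```

Request:
{"method": "play_rows", "body": {
  "increments": [
    [1, 0, 0, 1, 0, 0, 0],
    [1, 0, 0, 1, 0, 0, 0],
    [1, 0, 0, 0, 0, 0, 0]
  ]
}}

```text
time: 19.25
position: [0.4393, 0.0169, 0.2988]
eef_rot: [-0.25, -3.126, 0.007]
force: [-1.7, -8.5, 1.5]
opening: 0.0166
```

```bash
python3 - <<'E'
from h import *
a=np.radians(171);k=.0419
go(.4817+k*np.cos(a),.0106+k*np.sin(a),.3401-.039,81)
E
```

```text
TCP [0.4393 0.0169 0.2988] jaw 80.86 tilt [-0.0059 -0.0043 -1.    ] shift [-0.9  0.4 -2.3] turn -0.002
```

Request:
{"method": "play_rows", "body": {
  "increments": [
    [1, 0, 0, 1, 0, 0, 0],
    [1, 0, 0, 1, 0, 0, 0],
    [1, 0, 0, 0, 0, 0, 0],
    [1, 0, 0, 0, 0, 0, 0]
  ]
}}

```text
time: 19.58
position: [0.4393, 0.0168, 0.2968]
eef_rot: [-0.25, -3.126, 0.007]
force: [-3.1, -8.1, -0.3]
opening: 0.0169
```

Request:
{"method": "play_rows", "body": {
  "increments": [
    [1, 0, 0, 1, 0, 0, 0],
    [1, 0, 0, 0, 0, 0, 0],
    [1, 0, 0, 0, 0, 0, 0]
  ]
}}

```text
time: 19.83
position: [0.4392, 0.0169, 0.2958]
eef_rot: [-0.25, -3.126, 0.007]
force: [-2.7, -8.0, 0.7]
opening: 0.0165
```

Request:
{"method": "play_rows", "body": {
  "increments": [
    [0.8, 0, 0, -1, 0, 0, 0],
    [0.6, 0, 0, 0, 0, 0, 0],
    [0.6, 0, 0, 0, 0, 0, 0],
    [0.6, 0, 0, 0, 0, 0, 0],
    [0.6, 0, 0, -10, 0, 0, 0]
  ]
}}

```text
time: 20.25
position: [0.4405, 0.0203, 0.3066]
eef_rot: [-0.243, -3.129, -0.001]
force: [-0.2, -0.2, -0.1]
opening: 0.0359
```

Request:
{"method": "play_rows", "body": {
  "increments": [
    [0.6, 0, 0, -25, 0, 0, 0],
    [0.6, 0, 0, -35, 0, 0, 0],
    [0.6, 0, 0, -20, 0, 0, 0],
    [0.6, 0, 0, 0, 0, 0, 0],
    [1, 0, 0, 0, 0, 0, 0]
  ]
}}

```text
time: 20.67
position: [0.441, 0.0201, 0.3886]
eef_rot: [0.243, 3.129, 0.002]
force: [0.0, 0.6, -0.7]
opening: 0.0337
```

```bash
python3 - <<'E'
from h import *
o=np.array([.5614,.0569]);B=np.array([[.9877,-.1564],[.1564,.9877]])
p,d,X,K,P=grab("wrist");save("w6",cv2.resize(p[80:300,160:480],None,fx=2.4,fy=2.4))
go(.4392,.0169,.31,81)
Y=(X[...,:2]-o)@B.T
m=(Y[...,0]>-.125)&(Y[...,0]<-.102)&(Y[...,1]>-.075)&(Y[...,1]<-.035)&(X[...,2]>.11)
print("knob",m.sum(),np.median(Y[m],0),X[m][:,2].max(),Y[m].min(0),Y[m].max(0))
E
```

```text
TCP [0.4406 0.0199 0.3875] jaw 81.09 tilt [ 2.e-04  7.e-04 -1.e+00] shift [ 0.9 -3.3 77.5] turn 0.002
knob 3604 [-0.11718996 -0.06410496] 0.29968429351414944 [-0.1249542  -0.07499369] [-0.10202257 -0.03500449]
```

View pics/w6.png

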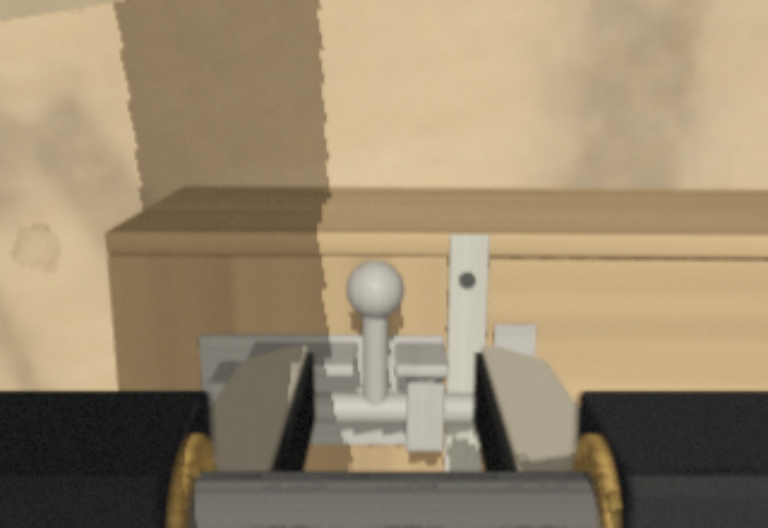

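Request:
{"method": "play_rows", "body": {
  "increments": [
    [1, 2, -3, 0, 0, 0, 0],
    [1, 0, 0, 20, 0, 0, 0],
    [1, 0, 0, 20, 0, 0, 0],
    [1, 0, 0, 15, 0, 0, 0],
    [1, 0, 0, 5, 0, 0, 0]
  ]
}}

```text
time: 21.13
position: [0.4371, 0.0165, 0.3247]
eef_rot: [-0.245, -3.125, 0.002]
force: [-0.5, 0.9, 0.1]
opening: 0.001
```

Request:
{"method": "play_rows", "body": {
  "increments": [
    [1, 0, 0, 3, 0, 0, 0],
    [1, 0, 0, 2, 0, 0, 0],
    [1, 0, 0, 1, 0, 0, 0],
    [1, 0, 0, 1, 0, 0, 0],
    [1, 0, 0, 0, 0, 0, 0]
  ]
}}

```text
time: 21.55
position: [0.4383, 0.0165, 0.321]
eef_rot: [0.246, 3.131, 0.0]
force: [-0.4, -0.0, 0.2]
opening: 0.0007
```

Request:
{"method": "play_rows", "body": {
  "increments": [
    [1, 0, 0, 1, 0, 0, 0],
    [1, 0, 0, 1, 0, 0, 0],
    [1, 0, 0, 0, 0, 0, 0],
    [1, 0, 0, 0, 0, 0, 0]
  ]
}}

```text
time: 21.88
position: [0.4383, 0.0166, 0.3189]
eef_rot: [0.246, 3.132, 0.0]
force: [-0.7, -0.5, 2.2]
opening: 0.0001
```

Request:
{"method": "play_rows", "body": {
  "increments": [
    [1, 0, 0, 1, 0, 0, 0],
    [1, 0, 0, 1, 0, 0, 0],
    [1, 0, 0, 0, 0, 0, 0],
    [1, 0, 0, 0, 0, 0, 0]
  ]
}}

```text
time: 22.22
position: [0.4382, 0.0166, 0.3178]
eef_rot: [0.246, 3.132, 0.0]
force: [-4.3, 0.6, 13.9]
opening: -0.0001
```

Request:
{"method": "play_rows", "body": {
  "increments": [
    [1, 0, 0, 1, 0, 0, 0],
    [1, 0, 0, 0, 0, 0, 0],
    [1, 0, 0, 0, 0, 0, 0]
  ]
}}

```text
time: 22.47
position: [0.4381, 0.0166, 0.3173]
eef_rot: [0.246, 3.132, 0.0]
force: [-4.5, 0.8, 17.6]
opening: 0.0008
```

Request:
{"method": "play_rows", "body": {
  "increments": [
    [1, 0, 0, -10, 0, 0, 0],
    [1, 0, 0, -30, 0, 0, 0],
    [1, 0, 0, -40, 0, 0, 0],
    [1, 0, 0, -40, 0, 0, 0],
    [1, 0, -20, -20, 0, 0, 0]
  ]
}}

```text
time: 22.88
position: [0.4365, -0.0002, 0.46]
eef_rot: [0.235, 3.124, 0.005]
force: [1.3, -0.2, -0.2]
opening: 0.0004
```

Request:
{"method": "play_rows", "body": {
  "increments": [
    [1, -6, -38, 0, 0, 0, 0],
    [1, -6, -38, 0, 0, 0, 0],
    [1, -6, -38, 0, 0, 0, 0],
    [1, 0, -20, 0, 0, 0, 0],
    [1, 0, 0, 0, 0, 0, 0]
  ]
}}

```text
time: 23.3
position: [0.431, -0.1438, 0.4556]
eef_rot: [0.262, 3.13, -0.006]
force: [-1.1, 0.6, -0.3]
opening: 0.0004
```

```bash
python3 - <<'E'
from h import *
print(telemetry.read_state()["position"])
o=np.array([.5614,.0569]);B=np.array([[.9877,-.1564],[.1564,.9877]])
for n in("top","side"):
    p,d,X,K,P=grab(n); p0=np.load(n+".npz")["p"]; X0=np.load(n+".npz")["X"]
    if n=="top": save("t9",cv2.resize(p[115:245,160:440],None,fx=2.8,fy=2.8,interpolation=cv2.INTER_CUBIC))
    for nm,a in dict(bar=((.46,.06),(.56,.16),.123,.15),tin=((.45,-.41),(.55,-.30),.012,.03),glue=((.43,-.24),(.48,-.16),.07,.11),tape=((.41,.32),(.5,.4),.009,.03)).items():
        for q in(X0,X):
            try: r=rect(q,*a); print(n,nm,r[0],r[2][0],"box",(B@(r[2][0]/1000-o)).round(4))
            except Exception: print(n,nm,"none")
E
```

```text
[ 0.43104551 -0.14376557  0.45560809]
top bar none
top bar 107 [516.3 113.1] box [-0.0533  0.0485]
top tin 450 [ 499.3 -357.2] box [ 0.0034 -0.4187]
top tin 403 [ 498.9 -361.5] box [ 0.0037 -0.423 ]
top glue 81 [ 453.  -201.9] box [-0.0666 -0.2726]
top glue none
top tape 130 [460.  359.7] box [-0.1475  0.2832]
top tape 129 [460.  360.4] box [-0.1476  0.2839]
side bar none
side bar 43 [514.1 105.7] box [-0.0544  0.0408]
side tin 584 [ 497.  -362.8] box [ 0.002  -0.4246]
side tin 585 [ 496.9 -362.5] box [ 0.0019 -0.4243]
side glue 113 [ 452. -208.] box [-0.0666 -0.2788]
side glue 113 [ 452.2 -208.7] box [-0.0663 -0.2794]
side tape 2 [435.7 354.8] box [-0.1707  0.2746]
side tape 2 [435.7 354.6] box [-0.1707  0.2744]
```

View pics/t9.png

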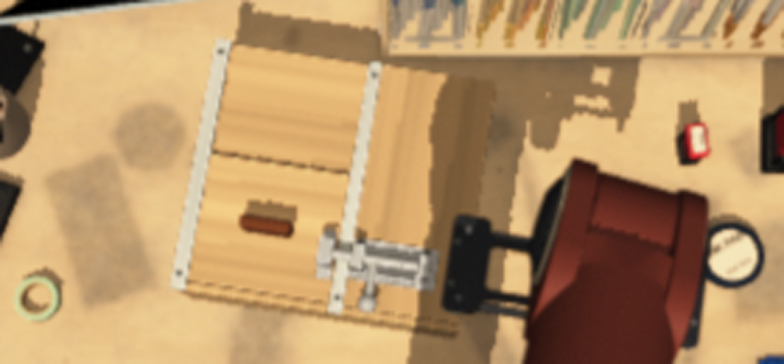

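```bash
python3 -c "
from bench import ticket; print(ticket.job_done())"
```

```text
the job is handed in; nothing more can be done
None
```

The stamp is locked away and the job is handed in, at about 23 s on the robot's clock (limit 64 s).

- **Stamp:** I picked the 50 x 31 x 81 mm one, stood it in the compartment and let go. The wrist camera then showed it upright there, before the lid closed over it.
- **Lid:** I gripped the bar and slid the lid until it met a firm stop (15 N, no further travel). It travelled about 104 mm, not the 112 mm of full travel, so I take it that it was not fully open at the start. The staple lined up with the bolt, and the rod went in.
- **Bolt:** I pushed it about 34–35 mm to its stop with the handle still up.
- **Handle:** I then turned it down through the notch. Pressing the knob from above met a firm stop at 17.6 N, with its top about 28 mm above the ledge, as expected for fully down.
- **Bystanders:** the side camera showed the ink tin and glue stick within 1 mm of where they started. The top camera showed the tape roll within 1 mm.
- **Checks that disagreed or failed:** the top camera put the tin 4 mm off, because the arm was partly hiding it. The top camera did not find the glue stick at all in the final picture.

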